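Set the trimmer of a classroom demonstration meter

ROBOT

A 7-joint arm with a two-finger parallel gripper is mounted at the origin on the work surface. World frame = base frame: x ahead of the robot, y to its left, z up, the work surface at z = 0. Lengths are in m, angles in rad, forces in N, time in s.
With the tool pointing down it reaches from about 0.35 to 0.9 m from the base axis. Payload 8.1 kg.
Tool frame: the origin (TCP) lies on the centre line of the jaws, within the pads' length; the fingertips stand 19 mm ahead of it and the grasp point (between the pads) is the TCP; z points along the fingers, y is the direction in which the jaws open and shut (so a half turn about z gives the same grasp; the last joint's range is limited). The gripper opens to 92 mm and grips with 3 to 60 N. Pads are 19 mm wide; open, the fingers measure 130 mm over their backs; the gripper's body (75 mm by 190 mm) begins 47 mm behind the grasp point.
Start: joints at [-1.346, 0.434, 0.025, 1.573, -0.012, 1.134, -0.075], TCP at [0.201, 0.592, 0.246] pointing down, gripper open.
Joint ranges: [-2.62, 2.62], [-0.44, 2.09], [-1.27, 1.32], [0.08, 2.57], [-1.32, 4.46], [0.12, 2], [-2.74, 2.74]. Speed limits (rad/s): [2.22, 2.22, 3.01, 3.01, 3.14, 3.14, 3.14].

INTERFACE

Orientations are given as a rotation vector (axis times angle).
In Python, from cell import monitor, imaging, workorder, outline_of gives the robot as it stands.
- The arm moves only by the tool move_arm, never from a script. Its argument "series" is a list of rows, each a list of 6 numbers: the shift along the world's x, y, z in cm, then the turn, a rotation vector about the world's x, y, z in degrees. A call has 1 to 8 rows; each row shifts and turns the commanded pose from where the row before left it; what a row does not reach is not made up. A row lasts 1/10 s, in which the tool goes at most 50 mm and 8.59 degrees, less where a joint would pass 70% of its speed; a pose out of reach is approached as far as the arm can. A call with a gripper value outside its range is refused whole. "grip" is the opening, from 0 (shut) to 1 (fully open), set as the call begins (left out, the last holds). The fingers move at their own pace and stop on an object; "force" is the grip in N (left out, the last holds). Time passes only in rows, so rows that do not move let the fingers close. It gives the time, the measured TCP pose, the force and the opening at its end, in the units of the state.
- monitor.observe(): the state, without advancing time (a new reading comes with each control period).
- imaging.get_image(name): name is "scene" or "top" or "wrist"; returns a dict with "color" (420x560x3 uint8, red, green, blue), "fx", "fy", "cx", "cy" (pixels), "rvec" (rotation vector, rad) and "tvec" (3), from world to camera coordinates, as OpenCV has them; the wrist camera has in their place "mount" (4x4, takes a point from camera to tool coordinates, whose origin is the TCP and whose axes are the flange's). Camera axes: x right, y down, z forward; pixel columns grow to the right and rows downward; lengths in m; the calibration is good to about 2 mm. A picture is of the moment at which its call begins: read the wrist's pose just before it. There is no depth.
- workorder.sign_off(): hands the job in, once; it reports no verdict.
Trained networks look in the newest picture that a camera, given by its name, has taken for a name from the list of things; names that differ only in an ending like _2 or _b are one class to them, and where a whole thing is asked for, a point or a joint stands for the part that bears it (a point fixed in the world has none). Each returns a list of dicts, best first, with "p" (0 to 1); they miss things now and then, are a little off and sometimes report something else, mostly with a low value. They report only what shows in the picture. A call takes as long as a camera call. They do not tell look-alikes from the thing itself.
- outline_of(camera, thing): "mask" (420x560 bool, what is visible of it) and "rect" ([left, top, width, height] in pixels, round what is visible of it).
The state is a dict: "clock": time; "joints": joint angles; "dq": joint speeds; "joint_efforts": joint torques, N m; "position": TCP position; "ee_rot": TCP orientation; "force": force on the tool from outside, world axes, zero at the start; "ft_torque": the same for the moment, N m; "width": opening from 0.0 (shut) to 1.0 (fully open).
Only numpy, scipy, OpenCV 4.12 (cv2) and the standard library are available. Lean on these libraries where they do the work, as an engineer would, in place of code of your own. Each camera call takes 0.05 s, during which the arm holds its last target. There are 200 camera calls.

TASK

Take the orange plastic tuning tool out of its wooden holder, feel its blade into the slot of the brass trimmer screw on the blue demonstration meter and, keeping the sprung screw lightly pressed in (never down to its stop), turn it until the red pointer lies over the green mark. Then put the tool back upright in its holder, fully home, and let go; leave the jar, bottle, beaker and goggles where they stand and do not knock the meter.

Things in the scene. Friction and masses are not known exactly. Their poses are not given: they have to be found in the camera images.
- tool: Rigid plastic tuning tool, 100 mm long, 25 to 50 g, at first upright in the holder. Origin at the centre of the blade's lower end, z up to the handle. White flat blade 13 mm (along x) by 2.6 mm (along y), 10 mm high; round shaft 10 mm in diameter to z = 38 mm; round shank 14 mm in diameter to 50 mm. Its upper part: see tool_grip.
- tool_grip (a point): Middle of the tool's handle, 77 mm above the tool's origin. Orange square flange 26 by 26 mm from z = 50 to 54 mm of the tool, above it the orange square handle 16 by 16 mm (faces square to the tool's x and y) to 100 mm. A black stripe on the handle's top shows the direction of the blade's width (x).
- holder: Fixed wooden block 75 by 75 by 56 mm high, origin at the centre of its underside, z up. In its top centre a square hole 19 mm wide and 53 mm deep, edges chamfered 2 mm. With the tool home, its flange lies on the block's top and the tool's origin is 6 mm above the holder's origin, on the holder's z axis; any yaw of the tool is all right.
- meter: Fixed blue demonstration meter, 150 (x) by 200 (y) by 60 mm high with a flat grey top panel; origin at the centre of its underside, z up. The trimmer screw stands upright out of the panel at x = +20 mm, y = 0, in the middle of a white dial of 42 mm radius. A green mark 12 by 9 mm on the dial lies 37 mm from the dial's centre towards the meter's +x.
- trim_axis (a point): Centre of the white dial, on the panel's face 60 mm above the bench; its axes are the meter's. The screw's upright axis may be up to 2.5 mm off this point in x and in y. Its round slotted brass head, 24 mm in diameter, has its top somewhere between 77 and 91 mm above the bench when not pressed (not measured: find it by feel).
- trimmer (a joint): Turn of the trimmer screw in rad, growing counter-clockwise from above; at 0 the red pointer (tip 34 mm from the axis) is over the middle of the green mark, towards the meter's +x; it begins between -1.4 and -0.7. Friction about 0.05 N m; it stays where it is left. The slot runs right across the head in line with the pointer: 4.2 mm wide, 5 mm deep.
- press (a joint): How far the screw is pushed down against its spring, m; 0 when left alone, stop at 0.008. The spring needs 2.4 N to begin to give, then 1.2 N for each mm (6 N at 3 mm, 9 N at 5.5 mm). Turn it while it is pressed in by more than 1 mm but less than 5.5 mm, and keep it below that.
- jar: Bystander: white jar with blue lid, 64 mm in diameter, 100 mm high; origin at the centre of its base.
- vial: Bystander: small amber bottle, 48 mm in diameter, 85 mm high; origin at the centre of its base.
- beaker: Bystander: clear glass beaker, 70 mm in diameter, 85 mm high; origin at the centre of its base.
- goggles: Bystander: safety goggles with black frame, about 150 by 140 by 42 mm; origin below the middle of the lenses.
Mind the look-alikes: they are no part of the job. Of the things shaped like the tool, the orange one is meant.

How it is judged:
By the outcome, as a careful person would: the job done as asked, in the order asked, and still so for the second after the job is handed in, with the robot touching nothing.
It also fails if it takes over 70 s, if anything falls off the work surface, if the arm or the gripper's body presses on something with over 40 N, if the wrist force passes 120 N, or if a joint passes its speed limit or range.

## Working session

There is one attempt and no reset: what is moved stays moved. The work goes in short steps, Python scripts to look and compute and a tool call to move; the robot and the scene stay as the last step left them, time stands still between calls to the robot, and variables do not carry over. Pictures are saved under pics/ and viewed, about 8 in all and at most 12, crops included, and the job is handed in when it is done.

Besides the shell and the picture viewer there is one more tool, called after "Emit:" by a JSON object that holds its "fn" and its "kwargs", one argument or row to a line. move_arm: Moves the arm, as the interface text tells. Its arguments: {"type":"object","properties":{"series":{"type":"array"},"grip":{"type":"number"},"force":{"type":"number"}},"required":["series"]}

```bash
mkdir -p pics; ls; cat > h.py <<'E'
import numpy as np, cv2
from scipy.spatial.transform import Rotation as R
from cell import monitor, imaging, workorder, outline_of
def cam(name):
    """image, K, T(world->cam 4x4)"""
    s=monitor.observe(); d=imaging.get_image(name)
    K=np.array([[d["fx"],0,d["cx"]],[0,d["fy"],d["cy"]],[0,0,1]])
    T=np.eye(4)
    if "mount" in d:
        W=np.eye(4); W[:3,:3]=R.from_rotvec(s["ee_rot"]).as_matrix(); W[:3,3]=s["position"]
        T=np.linalg.inv(W@np.array(d["mount"]))
    else:
        T[:3,:3]=R.from_rotvec(d["rvec"]).as_matrix(); T[:3,3]=d["tvec"]
    return d["color"],K,T
def save(img,fn,scale=1): cv2.imwrite("pics/"+fn,cv2.resize(img,None,fx=scale,fy=scale,interpolation=cv2.INTER_CUBIC)[:,:,::-1])
def on_plane(uv,K,T,z):
    uv=np.atleast_2d(uv); d=np.c_[uv,np.ones(len(uv))]@np.linalg.inv(K).T@T[:3,:3]
    o=-T[:3,:3].T@T[:3,3]; return o+d*((z-o[2])/d[:,2])[:,None]
def tri(obs):
    """obs list of (uv,K,T) -> point"""
    A=[];b=[]
    for uv,K,T in obs:
        d=T[:3,:3].T@np.linalg.inv(K)@np.array([*uv,1]); d/=np.linalg.norm(d); o=-T[:3,:3].T@T[:3,3]
        P=np.eye(3)-np.outer(d,d); A.append(P); b.append(P@o)
    return np.linalg.solve(sum(A),sum(b))
def proj(p,K,T):
    p=np.atleast_2d(p); q=(p@T[:3,:3].T+T[:3,3])@K.T; return q[:,:2]/q[:,2:]
E
python3 - <<'E'
from h import *
a,K,T=cam("scene"); save(a,"scene0.png"); 
b,K2,T2=cam("top"); save(b,"top0.png")
for c in ("scene","top"):
    for t in ("tool","holder","meter","jar","vial","beaker","goggles"):
        print(c,t,[(round(float(o["p"]),2),[int(v) for v in o["rect"]]) for o in outline_of(c,t)][:4])
s=monitor.observe(); print(s["clock"],s["position"],s["ee_rot"],s["width"],s["force"])
print("top cam",-T2[:3,:3].T@T2[:3,3],T2[:3,:3].round(2)); print("scene cam",-T[:3,:3].T@T[:3,3])
E
```

```text
pics
scene tool [(0.73, [376, 207, 10, 25]), (0.71, [375, 245, 13, 15]), (0.69, [410, 222, 15, 24]), (0.56, [361, 279, 14, 30])]
scene holder [(0.92, [360, 241, 38, 45])]
scene meter [(0.68, [210, 152, 93, 86])]
scene jar [(0.89, [293, 261, 31, 51]), (0.17, [205, 152, 97, 83])]
scene vial [(0.89, [447, 222, 22, 30])]
scene beaker [(0.8, [138, 133, 31, 35])]
scene goggles [(0.7, [156, 228, 76, 79])]
top tool [(0.64, [163, 214, 13, 10]), (0.54, [176, 250, 15, 12]), (0.51, [141, 256, 15, 6]), (0.44, [123, 210, 17, 13])]
top holder [(0.92, [153, 205, 38, 35]), (0.28, [261, 202, 70, 62])]
top meter []
top jar [(0.72, [201, 160, 24, 24])]
top vial [(0.65, [110, 270, 22, 15])]
top beaker [(0.7, [395, 218, 29, 23])]
top goggles [(0.72, [278, 143, 46, 39])]
0.8 [0.20124477 0.591727   0.24575686] [5.12710385e-01 3.09945055e+00 1.12866360e-04] 1.001000717950749 [ 0.85964213  0.56731869 -0.37191894]
top cam [0.38478454 0.0104638  1.34970336] [[ 0.01 -1.    0.02]
 [-0.99 -0.01 -0.17]
 [ 0.17 -0.02 -0.99]]
scene cam [1.25427923 0.36938327 1.06338262]
```

```bash
python3 - <<'E'
import cv2,numpy as np
a=cv2.imread("pics/scene0.png"); b=cv2.imread("pics/top0.png")
x=cv2.resize(a[125:315,135:475],(800,447),interpolation=2); cv2.imwrite("pics/s1.png",x)
x=cv2.resize(b[135:300,100:430],(800,400),interpolation=2); cv2.imwrite("pics/t1.png",x)
E
```

```text
(no output)
```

View pics/s1.png

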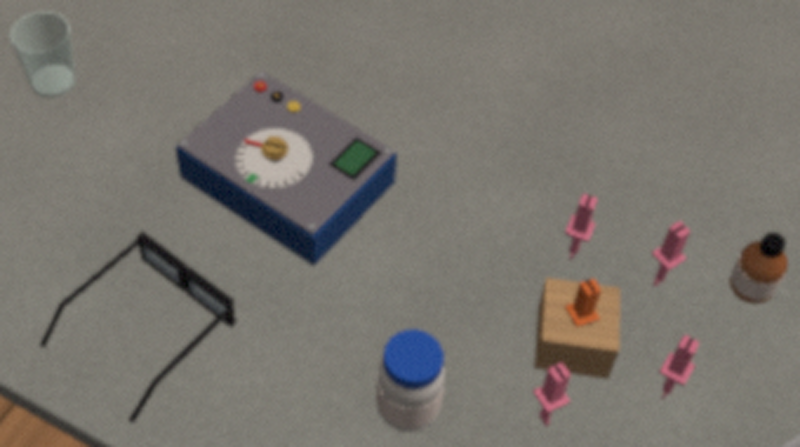

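View pics/t1.png

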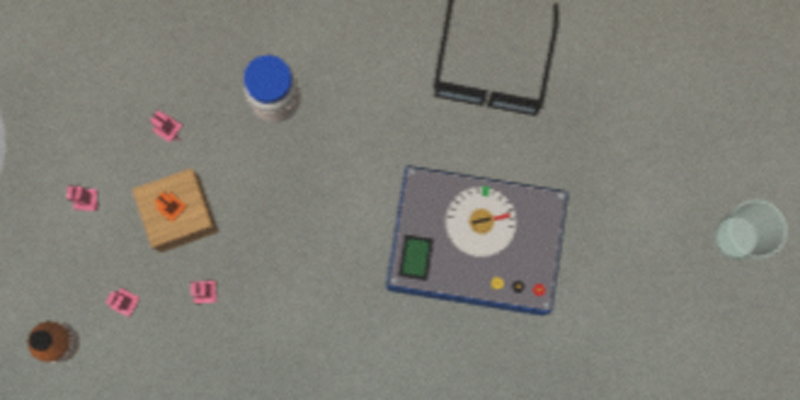

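Scene crop: the orange tool sits in the wooden holder at scene px (384,253) / top px (170,220). The look-alikes are all pink and free-standing, at scene (381,219), (419,229), (424,277), (370,290). I choose the orange one. The meter's dial is at scene px (252,190) and top px (298,226), with the green mark towards +x and the red pointer towards −y.

```bash
cat >> h.py <<'E'
def centroid(m): y,x=np.nonzero(m); return np.array([x.mean(),y.mean()])
def hsv(img): return cv2.cvtColor(img,cv2.COLOR_RGB2HSV)
E
python3 - <<'E'
from h import *
a,K,T=cam("scene"); b,K2,T2=cam("top")
def org(img):
    h=hsv(img); return (h[...,0]>=4)&(h[...,0]<=12)&(h[...,1]>190)&(h[...,2]>110)
ob=[]
for i,(im,k,t,r) in enumerate([(a,K,T,(240,265,370,398)),(b,K2,T2,(205,235,155,185))]):
    m=org(im); mm=np.zeros_like(m); mm[r[0]:r[1],r[2]:r[3]]=m[r[0]:r[1],r[2]:r[3]]; print(mm.sum(),centroid(mm)); ob.append((centroid(mm),k,t))
print("tri tool",tri(ob))
print("tool top cam at z.08",on_plane(ob[1][0],K2,T2,.08))
o=outline_of("top","holder")[0]["mask"]; print("holder rect",cv2.minAreaRect(np.argwhere(o)[:,::-1].astype(np.float32)))
# dial white, from top and scene guess, screw
d_top=(298,226); d_sc=(252,190)
print("dial",on_plane(d_top,K2,T2,.06),on_plane(d_sc,K,T,.06))
c=np.array([[407,166],[567,191],[551,313],[388,290]])*330/800+[100,135]
print("meter corners",on_plane(c,K2,T2,.06))
for n,p in dict(p1=(165,125),p2=(83,197),p3=(204,290),p4=(122,302)).items(): print(n,on_plane(np.array(p)*330/800+[100,135],K2,T2,.07).round(3))
d=imaging.get_image("wrist"); print(np.array(d["mount"]).round(3),d["fx"])
E
```

```text
21 [383.0952381  255.57142857]
35 [169.51428571 219.54285714]
tri tool [0.58724855 0.2757963  0.06535929]
tool top cam at z.08 [[0.58480501 0.27318146 0.08      ]]
holder rect ((172.0500030517578, 221.6500244140625), (29.09295082092285, 28.776723861694336), 71.56504821777344)
dial [[ 0.5737048  -0.09439372  0.06      ]] [[ 0.56871249 -0.09610003  0.06      ]]
meter corners [[ 0.63908455 -0.00637321  0.06      ]
 [ 0.61101575 -0.19934194  0.06      ]
 [ 0.46451126 -0.17825559  0.06      ]
 [ 0.48954686  0.01452583  0.06      ]]
p1 [[0.683 0.284 0.07 ]]
p2 [[0.595 0.376 0.07 ]]
p3 [[0.486 0.229 0.07 ]]
p4 [[0.471 0.324 0.07 ]]
[[ 0.    -0.954 -0.299  0.081]
 [ 1.    -0.     0.001  0.   ]
 [-0.001 -0.299  0.954 -0.138]
 [ 0.     0.     0.     1.   ]] 341.5604302148655
```

Emit:
{"fn": "move_arm", "kwargs": {
  "series": [
    [3.2,-2.65,0,0,0,0],
    [3.2,-2.65,0,0,0,0],
    [3.2,-2.65,0,0,0,0],
    [3.2,-2.65,0,0,0,0],
    [3.2,-2.65,0,0,0,0],
    [3.2,-2.65,0,0,0,0],
    [3.2,-2.65,0,0,0,0],
    [3.2,-2.65,0,0,0,0]
  ]
}}

```text
clock: 1.8
position: [0.4584, 0.3785, 0.2459]
ee_rot: [0.513, 3.099, 0.001]
force: [-0.1, 0.8, 0.4]
width: 0.998
```

Emit:
{"fn": "move_arm", "kwargs": {
  "series": [
    [3.2,-2.65,0,0,0,0],
    [3.2,-2.65,0,0,0,0],
    [3.2,-2.65,0,0,0,0],
    [3.2,-2.65,0,0,0,0],
    [0,0,0,0,0,0],
    [0,0,0,0,0,0],
    [0,0,0,0,0,0]
  ],
  "grip": 0.5
}}

```text
clock: 2.5
position: [0.5843, 0.275, 0.2456]
ee_rot: [-0.51, -3.099, -0.001]
force: [-0.6, -0.4, 0.0]
width: 0.508
```

```bash
python3 - <<'E'
from h import *
a,K,T=cam("wrist"); save(a,"w1.png"); np.savez("w1.npz",a=a,K=K,T=T)
s=monitor.observe(); print(s["clock"],s["position"],s["ee_rot"],s["joints"].round(2) if hasattr(s["joints"],"round") else s["joints"])
print("pred px of tool top",proj([.586,.2745,.106],K,T))
print([(round(float(o["p"]),2),o["rect"]) for o in outline_of("wrist","tool")])
E
```

```text
2.55 [0.58412472 0.27527473 0.24569217] [-5.09178154e-01 -3.09920344e+00 -1.01806663e-03] [-0.63  0.47  0.16  1.53 -0.08  1.15  0.79]
pred px of tool top [[281.22743616 203.43692277]]
[(0.89, [373.7, 149.3, 41.2, 35.9]), (0.86, [305.2, 249.5, 25.1, 51.7]), (0.85, [179.1, 85.9, 46.5, 36.2]), (0.84, [266.5, 175.3, 31.6, 37.7]), (0.56, [280.5, 34.1, 33.7, 37.5])]
```

View pics/w1.png

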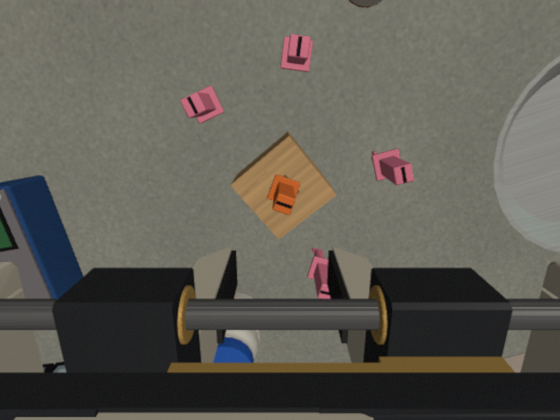

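The wrist view shows the orange tool at (284,194) in the holder, its black stripe at about (284,204). Pink look-alikes stand around it. Next, a close crop with measurements.

```bash
python3 - <<'E'
from h import *
d=np.load("w1.npz"); a,K,T=d["a"],d["K"],d["T"]
c=a[120:245,220:345]; save(c,"w1c.png",4.5)
h=hsv(a).astype(int); m=(h[...,0]<=14)&(h[...,1]>200)&(h[...,2]>90)
m[:165]=0;m[225:]=0;m[:,:260]=0;m[:,310:]=0
dark=(a.max(2)<70); dark[:190]=0;dark[220:]=0;dark[:,:268]=0;dark[:,300:]=0
print(m.sum(),dark.sum(),centroid(dark)); 
P=on_plane(np.argwhere(dark)[:,::-1].astype(float)+0,K,T,.106)[:,:2]
print("stripe centre",P.mean(0)); w,v=np.linalg.eigh(np.cov(P.T)); print("ext",np.sqrt(w)*3.46,"dir deg",np.degrees(np.arctan2(v[1,1],v[0,1])))
o=outline_of("wrist","holder")[0]["mask"].astype(np.uint8); cn=max(cv2.findContours(o,0,1)[0],key=cv2.contourArea)
print(cv2.boxPoints(cv2.minAreaRect(cn)))
ap=cv2.approxPolyDP(cv2.convexHull(cn),6,True)[:,0]; print(ap, on_plane(ap.astype(float),K,T,.056))
E
```

```text
273 33 [283.72727273 204.54545455]
stripe centre [0.58761716 0.27620151]
ext [0.00195281 0.01293123] dir deg 52.51833532567272
[[225.85342 179.64247]
 [286.92603 130.20274]
 [337.43698 192.59862]
 [276.36438 242.03835]]
[[288 132]
 [334 195]
 [278 237]
 [231 183]] [[0.53571202 0.29824848 0.056     ]
 [0.60867235 0.32223024 0.056     ]
 [0.63334853 0.25489436 0.056     ]
 [0.56438645 0.22960819 0.056     ]]
```

View pics/w1c.png

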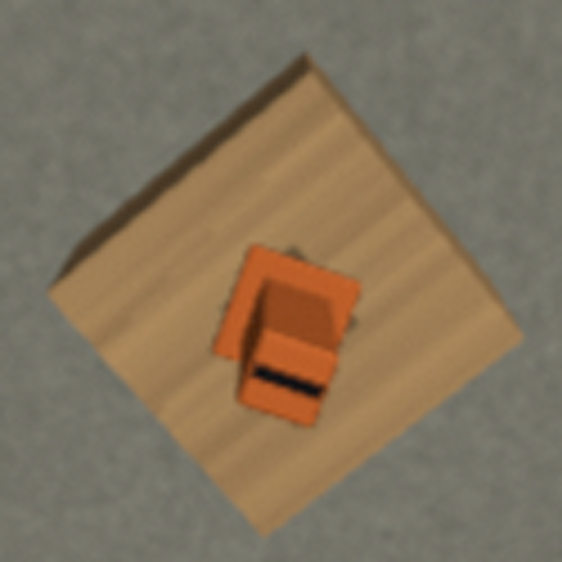

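The crop confirms the orange handle, square flange and stripe in the wooden block. The top-face centre is near crop (287,385) and the flange centre near (287,317).

```bash
python3 - <<'E'
from h import *
d=np.load("w1.npz"); K,T=d["K"],d["T"]
f=lambda x,y:np.array([220+x/4.5,120+y/4.5])-.4
print("flange",on_plane(f(286.5,317),K,T,.06)); print("top",on_plane(f(285,383),K,T,.106)); 
print("holder",on_plane(f(288.5,307),K,T,.056)); print("stripe",[np.degrees(np.arctan2(*(q[1]-q[0])[1::-1])) for q in [on_plane(np.array([f(253,370),f(324,393)]),K,T,.106)]])
E
```

```text
flange [[0.58668149 0.27634759 0.06      ]]
top [[0.58753695 0.2755114  0.106     ]]
holder [[0.58565422 0.27717902 0.056     ]]
stripe [np.float64(52.60453743959203)]
```

Emit:
{"fn": "move_arm", "kwargs": {
  "series": [
    [0.2,0.1,-1,0,0,-6],
    [0.1,0,-2,0,0,-6],
    [0,0,-2,0,0,-6.5],
    [0,0,-1,0,0,0],
    [0,0,0,0,0,0]
  ]
}}

```text
clock: 3.15
position: [0.5869, 0.2751, 0.1844]
ee_rot: [-0.997, -2.977, 0.003]
force: [-0.2, 0.6, 0.1]
width: 0.501
```

```bash
python3 - <<'E'
from h import *
a,K,T=cam("wrist"); s=monitor.observe(); print(s["clock"],s["position"],s["ee_rot"],s["joints"])
Rm=R.from_rotvec(s["ee_rot"]).as_matrix(); print("jaw dir",np.degrees(np.arctan2(Rm[1,1],Rm[0,1])))
p=proj([.5875,.276,.106],K,T)[0]; print(p)
x,y=int(p[0]),int(p[1]); c=a[max(0,y-60):y+60,x-60:x+60]; 
dark=a.max(2)<70; D=np.zeros_like(dark); D[y-15:y+15,x-16:x+16]=dark[y-15:y+15,x-16:x+16]
P=on_plane(np.argwhere(D)[:,::-1].astype(float),K,T,.106)[:,:2]; print(D.sum(),P.mean(0)); w,v=np.linalg.eigh(np.cov(P.T)); print("ext",np.sqrt(w)*3.46,"dir",np.degrees(np.arctan2(v[1,1],v[0,1])))
q=centroid(D); d=np.load("w1.npz"); print("tri stripe",tri([(q,K,T),((283.73,204.55),d["K"],d["T"])]))
save(c,"w2.png",4)
E
```

```text
3.2 [0.58771015 0.27519205 0.18561839] [-9.98037063e-01 -2.97816618e+00  9.53971912e-04] [-0.66820205  0.52719277  0.22472394  1.59549792 -0.13083106  1.03457229
  0.51814317]
jaw dir 52.946154530820955
[283.02928302 226.94922511]
60 [0.58728908 0.27583803]
ext [0.00228133 0.01313272] dir 50.784850916017334
tri stripe [0.58669243 0.27642363 0.10859232]
```

Emit:
{"fn": "move_arm", "kwargs": {
  "series": [
    [0,0.05,-3,0,0,-1],
    [-0.05,0,-3,0,0,0],
    [0,0,-2.5,0,0,0],
    [0,0,-1.5,0,0,0],
    [0,0,0,0,0,0],
    [0,0,0,0,0,0]
  ]
}}

```text
clock: 3.8
position: [0.5885, 0.2755, 0.087]
ee_rot: [1.029, 2.967, 0.002]
force: [0.3, 0.1, 0.4]
width: 0.503
```

Emit:
{"fn": "move_arm", "kwargs": {
  "series": [
    [0,0,0,0,0,0],
    [0,0,0,0,0,0],
    [0,0,0,0,0,0],
    [0,0,0,0,0,0],
    [0,0,0,0,0,0],
    [0,0,0,0,0,0],
    [0,0,0,0,0,0],
    [0,0,0,0,0,0]
  ],
  "grip": 0,
  "force": 35
}}

```text
clock: 4.6
position: [0.5879, 0.2753, 0.0861]
ee_rot: [1.03, 2.968, 0.001]
force: [-1.5, -0.3, 5.8]
width: 0.175
```

Emit:
{"fn": "move_arm", "kwargs": {
  "series": [
    [0,0,1,0,0,0],
    [0,0,1.5,0,0,0],
    [0,0,2,0,0,0],
    [0,0,2.5,0,0,0],
    [0,0,3,0,0,0],
    [0,0,3,0,0,0],
    [0,0,2,0,0,0],
    [0,0,0,0,0,0]
  ]
}}

```text
clock: 5.4
position: [0.5894, 0.2758, 0.2403]
ee_rot: [1.029, 2.964, 0.008]
force: [0.2, 0.1, 0.3]
width: 0.174
```

Emit:
{"fn": "move_arm", "kwargs": {
  "series": [
    [-0.25,-2.3,0.2,0,0,-8.4],
    [-0.25,-2.3,0.2,0,0,-8.4],
    [-0.25,-2.3,0.2,0,0,-8.4],
    [-0.25,-2.3,0.2,0,0,-8.4],
    [-0.25,-2.3,0.2,0,0,-8.4],
    [-0.25,-2.3,0.2,0,0,-8.4],
    [-0.25,-2.3,0.2,0,0,-8.4],
    [-0.25,-2.3,0.2,0,0,-8.4]
  ]
}}

```text
clock: 6.2
position: [0.5671, 0.0902, 0.2516]
ee_rot: [-2.506, -1.894, 0.001]
force: [0.7, 0.3, -0.1]
width: 0.171
```

Emit:
{"fn": "move_arm", "kwargs": {
  "series": [
    [-0.25,-2.3,0.2,0,0,-8.4],
    [-0.25,-2.3,0.2,0,0,-8.4],
    [-0.25,-2.3,0.2,0,0,-8.4],
    [-0.25,-2.3,0.2,0,0,-8.4],
    [-0.25,-2.3,0.2,0,0,-8.4],
    [-0.25,-2.3,0.2,0,0,-8.4],
    [-0.25,-2.3,0.2,0,0,-8.4],
    [-0.25,-2.3,0.2,0,0,-8.4]
  ]
}}

```text
clock: 7.0
position: [0.5471, -0.0935, 0.2676]
ee_rot: [-3.135, -0.191, 0.001]
force: [0.1, -1.0, -1.1]
width: 0.172
```

Emit:
{"fn": "move_arm", "kwargs": {
  "series": [
    [0,0,0,0,0,0],
    [0,0,0,0,0,0]
  ]
}}

```text
clock: 7.2
position: [0.5474, -0.0929, 0.2675]
ee_rot: [-3.135, -0.201, 0.001]
force: [0.5, 0.7, 0.4]
width: 0.174
```

```bash
python3 - <<'E'
from h import *
a,K,T=cam("wrist"); s=monitor.observe(); print(s["clock"],s["position"],s["ee_rot"],np.round(s["joints"],2),s["force"],s["width"])
Rm=R.from_rotvec(s["ee_rot"]).as_matrix(); print("jaw dir",np.degrees(np.arctan2(Rm[1,1],Rm[0,1])),Rm[:,2])
np.savez("w3.npz",a=a,K=K,T=T,pos=s["position"]); save(a,"w3.png")
print(proj([[.571,-.095,.06],[.571,-.095,.084]],K,T))
E
```

```text
7.25 [ 0.54759728 -0.09198362  0.26740495] [-3.13436085e+00 -2.03943412e-01  9.85179013e-04] [-0.57  0.39  0.9   1.76 -0.33  1.15 -1.02] [0.16656165 0.69726171 0.22642279] 0.16868515370287346
jaw dir -82.55437921866233 [-6.65177200e-04  5.61664225e-04 -9.99999621e-01]
[[287.53861672 160.56359603]
 [287.91898272 164.79169441]]
```

View pics/w3.png

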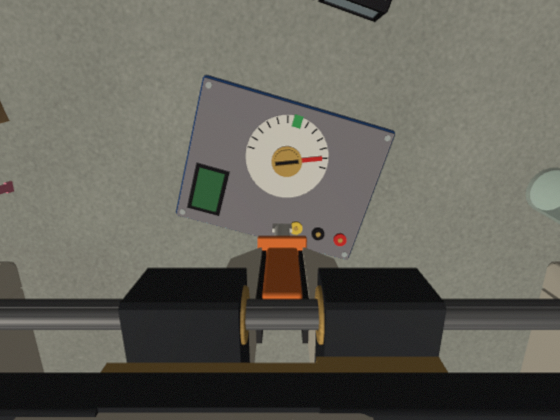

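The wrist view shows the dial centred near (287,156) with the brass head at (287,161). The pointer points right at (312,159), the green mark is at (297,122), and the held tool's tip is near (284,230).

```bash
python3 - <<'E'
from h import *
d=np.load("w3.npz"); a,K,T,pos=d["a"],d["K"],d["T"],d["pos"]
save(a[105:255,225:365],"w3c.png",4)
h=hsv(a).astype(int)
roi=np.zeros(a.shape[:2],bool); roi[105:205,235:340]=1
white=roi&(h[...,1]<40)&(h[...,2]>165)
hull=cv2.convexHull(max(cv2.findContours(white.astype(np.uint8),0,1)[0],key=cv2.contourArea)); e=cv2.fitEllipse(hull); print("ell",e); c=on_plane(e[0],K,T,.06)[0]; print("dial c",c)
green=roi&(h[...,0]>45)&(h[...,0]<85)&(h[...,1]>100); g=on_plane(centroid(green),K,T,.06)[0]; print("green",g,np.linalg.norm(g-c),np.degrees(np.arctan2(*(g-c)[1::-1])))
head=roi&(h[...,0]>14)&(h[...,0]<28)&(h[...,1]>110); hh=cv2.convexHull(np.argwhere(head)[:,::-1].astype(np.float32)); (hc,r)=cv2.minEnclosingCircle(hh); print("head",head.sum(),hc,r,centroid(head)); eh=cv2.fitEllipse(hh); print(eh)
for z in (.077,.084,.091): print("head",z,on_plane(eh[0],K,T,z)[0])
red=roi&((h[...,0]<6)|(h[...,0]>174))&(h[...,1]>150); P=on_plane(np.argwhere(red)[:,::-1].astype(float),K,T,.06)[:,:2]
w,v=np.linalg.eigh(np.cov(P.T)); print("red",red.sum(),P.mean(0),np.degrees(np.arctan2(v[1,1],v[0,1])),"from head",np.degrees(np.arctan2(*(P.mean(0)-c[:2])[::-1])))
sl=roi&(a.max(2)<90); D=np.zeros_like(sl); D[145:178,272:303]=sl[145:178,272:303]; P=on_plane(np.argwhere(D)[:,::-1].astype(float),K,T,.082)[:,:2]; w,v=np.linalg.eigh(np.cov(P.T)); print("slot",D.sum(),P.mean(0),np.sqrt(w)*3.46,np.degrees(np.arctan2(v[1,1],v[0,1])))
print("pred tip",proj(pos+[[0,0,-.08],[0,.0065,-.08],[0,-.0065,-.08],[0,0,-.03]],K,T), "shaft")
# meter yaw from corner pts
E
```

```text
ell ((286.5740661621094, 155.7916259765625), (81.98136901855469, 82.19771575927734), 47.70075225830078)
dial c [ 0.57568756 -0.09338563  0.06      ]
green [ 0.61100083 -0.09927238  0.06      ] 0.0358005734340999 -9.464221999861676
head 652 (286.3243103027344, 161.21621704101562) 14.965490341186523 [286.24846626 161.15797546]
((286.3179931640625, 161.2122802734375), (29.525049209594727, 29.734777450561523), 43.895606994628906)
head 0.077 [ 0.5730241  -0.09327841  0.077     ]
head 0.084 [ 0.57419375 -0.09304058  0.084     ]
head 0.091 [ 0.5753634  -0.09280275  0.091     ]
red 78 [ 0.57577477 -0.11891288] 102.08288146567519 from head -89.80425957888195
slot 78 [ 0.57281925 -0.09345537] [0.00334711 0.02197558] 103.11410611035247
pred tip [[281.40189295 225.21215037]
 [271.93025029 224.06210907]
 [290.85373692 226.35978772]
 [281.20956914 257.33379679]] shaft
```

View pics/w3c.png

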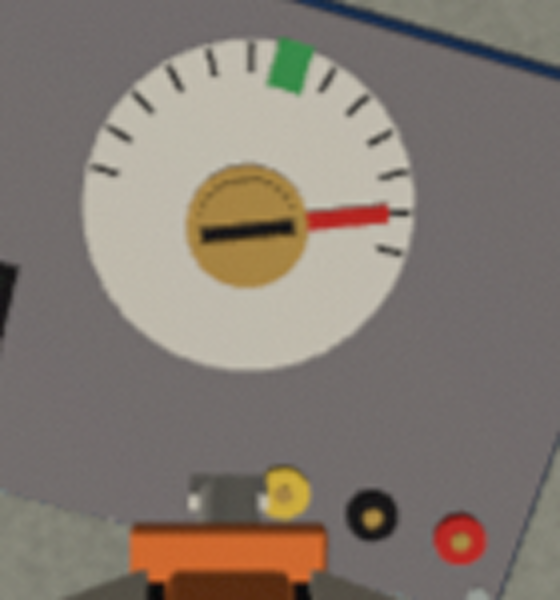

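Crop: head-top centre and slot are at crop (248,232), the slot lies along the pointer, and the blade tip is at crop (229,478), close to prediction. Next I move above the head and compare tip and slot from near.

Emit:
{"fn": "move_arm", "kwargs": {
  "series": [
    [0.6,0,-2,0,0,2],
    [1,0,-2,0,0,3],
    [1,-0.1,-2,0,0,0],
    [0,0,-1.7,0,0,0],
    [0,0,0,0,0,0],
    [0,0,0,0,0,0]
  ]
}}

```text
clock: 7.85
position: [0.5737, -0.093, 0.1908]
ee_rot: [-3.123, -0.34, 0.001]
force: [0.8, 0.1, -0.7]
width: 0.172
```

```bash
python3 - <<'E'
from h import *
a,K,T=cam("wrist"); s=monitor.observe(); print(s["clock"],s["position"],s["force"],s["ft_torque"],s["width"])
Rm=R.from_rotvec(s["ee_rot"]).as_matrix(); print("jaw dir",np.degrees(np.arctan2(Rm[1,1],Rm[0,1])))
np.savez("w4.npz",a=a,K=K,T=T,pos=s["position"],Rm=Rm)
p=proj(s["position"]+[0,0,-.08],K,T)[0]; print("tip px",p,proj([[.5728,-.0935,.082],[.5743,-.0935,.091]],K,T))
x0,y0=int(p[0])-70,int(p[1])-75; print(x0,y0); save(a[y0:y0+130,x0:x0+140],"w4c.png",4.5)
E
```

```text
7.9 [ 0.57400948 -0.09329141  0.19140432] [-0.31580803  0.01195718  0.16136511] [-0.02123298  0.1792904  -0.02648056] 0.17205117916707074
jaw dir -77.61243101665391
tip px [283.18544998 225.70655536] [[283.00118865 213.74244585]
 [283.46937859 215.71779896]]
213 150
```

View pics/w4c.png

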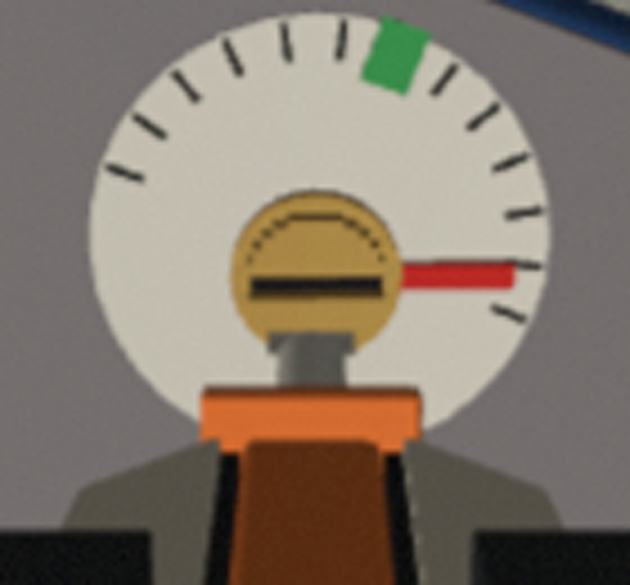

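```bash
python3 - <<'E'
from h import *
A=np.load("w3.npz");B=np.load("w4.npz")
u3=np.array([225+248/4,105+232/4])-.4; u4=np.array([213+316/4.5,150+286.5/4.5])-.4
print(tri([(u3,A["K"],A["T"]),(u4,B["K"],B["T"])]))
for z in (.077,.084,.091): print(z,on_plane(u4,B["K"],B["T"],z),on_plane(u3,A["K"],A["T"],z))
E
```

```text
[ 0.57188733 -0.09363117  0.07806787]
0.077 [[ 0.57152728 -0.09365079  0.077     ]] [[ 0.57171938 -0.0937276   0.077     ]]
0.084 [[ 0.57379048 -0.09313754  0.084     ]] [[ 0.57291679 -0.09348021  0.084     ]]
0.091 [[ 0.57605368 -0.09262428  0.091     ]] [[ 0.57411421 -0.09323282  0.091     ]]
```

Emit:
{"fn": "move_arm", "kwargs": {
  "series": [
    [-0.1,0,-0.8,0,0,0],
    [0,0,-0.8,0,0,0],
    [0,0,0,0,0,0],
    [0,0,0,0,0,0]
  ]
}}

```text
clock: 8.3
position: [0.5726, -0.0937, 0.1746]
ee_rot: [-3.123, -0.337, 0.001]
force: [-0.3, -0.1, -0.4]
width: 0.178
```

```bash
python3 - <<'E'
from h import *
a,K,T=cam("wrist"); s=monitor.observe(); print(s["clock"],s["position"],s["force"],s["ft_torque"],s["width"])
Rm=R.from_rotvec(s["ee_rot"]).as_matrix(); print("jaw dir",np.degrees(np.arctan2(Rm[1,1],Rm[0,1])))
np.savez("w5.npz",a=a,K=K,T=T,pos=s["position"],Rm=Rm)
p=proj(s["position"]+[0,0,-.08],K,T)[0]; print("tip px",p)
x0,y0=int(p[0])-45,int(p[1])-55; print(x0,y0); save(a[y0:y0+90,x0:x0+90],"w5c.png",6.5)
E
```

```text
8.35 [ 0.57278559 -0.09381037  0.17481853] [-0.7478125   0.09213515 -0.95377755] [-0.07226156  0.15493245  0.03354212] 0.17646204793640682
jaw dir -77.68840098088386
tip px [282.80558352 225.6103745 ]
237 170
```

View pics/w5c.png

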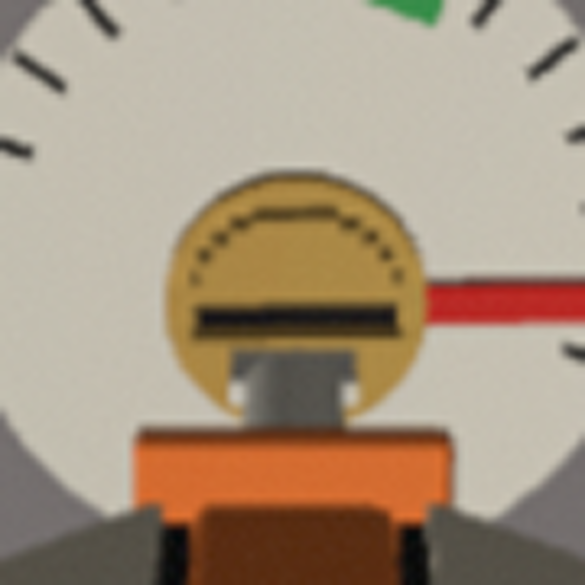

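```bash
python3 - <<'E'
from h import *
A=np.load("w3.npz");B=np.load("w4.npz");C=np.load("w5.npz")
u3=np.array([225+248/4,105+232/4])-.4; u4=np.array([213+316/4.5,150+286.5/4.5])-.4; u5=np.array([237+297/6.5,170+321/6.5])-.4
print(tri([(u3,A["K"],A["T"]),(u4,B["K"],B["T"]),(u5,C["K"],C["T"])]))
for z in (.077,.080,.084,.091): print(z,on_plane(u5,C["K"],C["T"],z))
E
```

```text
[ 0.57204549 -0.09360572  0.07891607]
0.077 [[ 0.57128746 -0.09379138  0.077     ]]
0.08 [[ 0.57231252 -0.09356528  0.08      ]]
0.084 [[ 0.57367927 -0.09326381  0.084     ]]
0.091 [[ 0.57607107 -0.09273624  0.091     ]]
```

Emit:
{"fn": "move_arm", "kwargs": {
  "series": [
    [-0.07,0,-0.4,0,0,0],
    [0,0,-0.4,0,0,0],
    [0,0,0,0,0,0],
    [0,0,0,0,0,0]
  ]
}}

```text
clock: 8.75
position: [0.572, -0.0938, 0.1666]
ee_rot: [3.123, 0.337, -0.001]
force: [-0.1, 0.7, -0.5]
width: 0.174
```

Emit:
{"fn": "move_arm", "kwargs": {
  "series": [
    [0,0,-0.15,0,0,0],
    [0,0,-0.15,0,0,0],
    [0,0,0,0,0,0],
    [0,0,0,0,0,0]
  ]
}}

```text
clock: 9.15
position: [0.572, -0.0938, 0.1637]
ee_rot: [3.123, 0.337, -0.0]
force: [-0.5, 0.1, -0.6]
width: 0.173
```

Tip is at about 0.084 with no contact yet. I continue in small steps.

Emit:
{"fn": "move_arm", "kwargs": {
  "series": [
    [0,0,-0.15,0,0,0],
    [0,0,-0.1,0,0,0],
    [0,0,0,0,0,0],
    [0,0,0,0,0,0]
  ]
}}

```text
clock: 9.55
position: [0.572, -0.0938, 0.1612]
ee_rot: [3.123, 0.337, -0.0]
force: [0.5, 0.3, -1.0]
width: 0.172
```

Emit:
{"fn": "move_arm", "kwargs": {
  "series": [
    [0,0,-0.1,0,0,0],
    [0,0,-0.1,0,0,0],
    [0,0,0,0,0,0],
    [0,0,0,0,0,0]
  ]
}}

```text
clock: 9.95
position: [0.572, -0.0938, 0.1592]
ee_rot: [3.123, 0.337, -0.0]
force: [0.3, -0.8, -0.5]
width: 0.173
```

Emit:
{"fn": "move_arm", "kwargs": {
  "series": [
    [0,0,-0.15,0,0,0],
    [0,0,0,0,0,0],
    [0,0,0,0,0,0]
  ]
}}

```text
clock: 10.25
position: [0.572, -0.0938, 0.1577]
ee_rot: [3.123, 0.337, -0.0]
force: [-0.3, 0.4, -0.5]
width: 0.175
```

Emit:
{"fn": "move_arm", "kwargs": {
  "series": [
    [0,0,-0.15,0,0,0],
    [0,0,0,0,0,0],
    [0,0,0,0,0,0]
  ]
}}

```text
clock: 10.55
position: [0.5722, -0.0938, 0.1564]
ee_rot: [3.123, 0.337, 0.0]
force: [0.3, 0.0, 1.2]
width: 0.174
```

Emit:
{"fn": "move_arm", "kwargs": {
  "series": [
    [0,0,-0.1,0,0,0],
    [0,0,0,0,0,0],
    [0,0,0,0,0,0]
  ]
}}

```text
clock: 10.85
position: [0.5722, -0.0938, 0.1554]
ee_rot: [3.123, 0.337, 0.001]
force: [-0.3, -0.5, 2.4]
width: 0.175
```

```bash
python3 - <<'E'
from h import *
a,K,T=cam("wrist"); s=monitor.observe(); print(s["clock"],s["position"],s["force"],s["ft_torque"],s["width"])
np.savez("w6.npz",a=a,K=K,T=T,pos=s["position"])
p=proj(s["position"]+[0,0,-.08],K,T)[0]; print("tip px",p)
x0,y0=int(p[0])-45,int(p[1])-55; print(x0,y0); save(a[y0:y0+90,x0:x0+90],"w6c.png",6.5)
E
```

```text
10.9 [ 0.57219118 -0.09381526  0.15537683] [ 0.22594959 -0.85516733  2.26048305] [-0.04482219  0.16143877  0.00330707] 0.17053343796822124
tip px [282.62122059 225.86336637]
237 170
```

View pics/w6c.png

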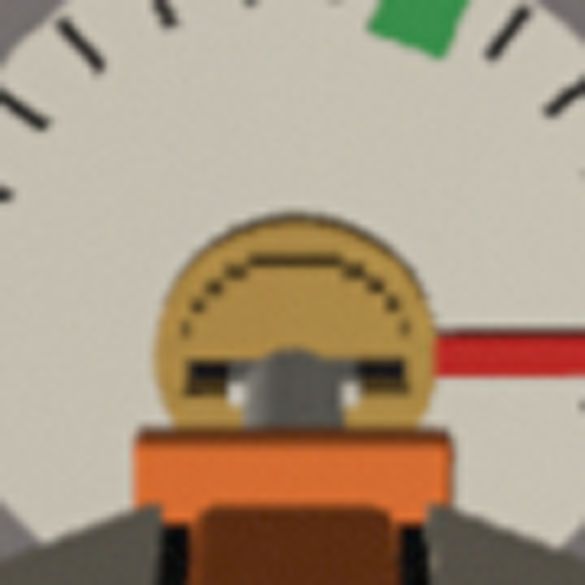

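The picture shows the blade's lower half inside the slot: the dark slot is visible on both sides of the shaft at crop (210,377) and (380,377). It has bottomed at about 2.3 N, so I press further.

Emit:
{"fn": "move_arm", "kwargs": {
  "series": [
    [0,0,-0.1,0,0,0],
    [0,0,-0.1,0,0,0],
    [0,0,0,0,0,0],
    [0,0,0,0,0,0]
  ]
}}

```text
clock: 11.3
position: [0.5722, -0.0939, 0.1534]
ee_rot: [3.123, 0.337, 0.0]
force: [0.3, 0.4, 4.5]
width: 0.173
```

```bash
python3 - <<'E'
from h import *
for i in range(4):
    cam("top"); s=monitor.observe(); print(s["clock"],s["position"],s["force"].round(2) if hasattr(s["force"],"round") else s["force"])
E
```

```text
11.35 [ 0.57222025 -0.09382214  0.15339474] [-0.02 -0.    4.64]
11.4 [ 0.57218611 -0.09382075  0.15338484] [0.04 0.95 4.5 ]
11.45 [ 0.57219347 -0.09381598  0.15337128] [ 0.4  -0.14  5.31]
11.5 [ 0.57216762 -0.09381162  0.15336642] [-0.85 -0.49  4.82]
```

Emit:
{"fn": "move_arm", "kwargs": {
  "series": [
    [0,0,-0.07,0,0,0],
    [0,0,0,0,0,5],
    [0,0,0,0,0,7],
    [0,0,0,0,0,7],
    [0,0,0,0,0,0]
  ]
}}

```text
clock: 12.0
position: [0.5722, -0.0939, 0.1528]
ee_rot: [-3.023, -0.854, -0.001]
force: [0.0, -0.3, 6.2]
width: 0.169
```

Emit:
{"fn": "move_arm", "kwargs": {
  "series": [
    [0,0,0,0,0,7],
    [0,0,0,0,0,7],
    [0,0,0,0,0,7],
    [0,0,0,0,0,0]
  ]
}}

```text
clock: 12.4
position: [0.5722, -0.094, 0.1528]
ee_rot: [2.817, 1.391, 0.001]
force: [-0.3, -0.7, 4.8]
width: 0.171
```

Emit:
{"fn": "move_arm", "kwargs": {
  "series": [
    [0,0,0,0,0,7],
    [0,0,0,0,0,7],
    [0,0,0,0,0,7],
    [0,0,0,0,0,0],
    [0,0,0,0,0,0]
  ]
}}

```text
clock: 12.9
position: [0.5722, -0.0941, 0.1528]
ee_rot: [2.52, 1.875, 0.001]
force: [-0.4, -0.8, 5.8]
width: 0.176
```

```bash
cat > ptr.py <<'E'
from h import *
def measure(c=(.572,-.0938),fn=None):
    a,K,T=cam("wrist"); s=monitor.observe(); Rm=R.from_rotvec(s["ee_rot"]).as_matrix()
    print(s["clock"],s["position"],s["force"],s["ft_torque"],"jaw",np.degrees(np.arctan2(Rm[1,1],Rm[0,1])))
    h=hsv(a).astype(int); ctr=proj([*c,.06],K,T)[0]; yy,xx=np.mgrid[:a.shape[0],:a.shape[1]]; rad=np.hypot(xx-ctr[0],yy-ctr[1])
    pr=np.linalg.norm(proj([c[0],c[1]+.046,.06],K,T)[0]-ctr); roi=rad<pr
    ang=lambda P:np.degrees(np.arctan2(P[1]-c[1],P[0]-c[0]))
    g=roi&(h[...,0]>45)&(h[...,0]<85)&(h[...,1]>100); r=roi&((h[...,0]<6)|(h[...,0]>174))&(h[...,1]>150)
    for n,m in(("green",g),("red",r)):
        P=on_plane(np.argwhere(m)[:,::-1].astype(float),K,T,.06)[:,:2]
        if len(P)<5: print(n,len(P)); continue
        w,v=np.linalg.eigh(np.cov(P.T)); print(n,len(P),P.mean(0),"ang",ang(P.mean(0)),"axis",np.degrees(np.arctan2(v[1,1],v[0,1])))
    if fn:
        x0,y0=np.maximum(ctr.astype(int)-75,0); save(a[y0:y0+150,x0:x0+150],fn,4)
    return a,K,T
E
python3 -c "
from ptr import *
a,K,T=measure(fn='w7.png'); np.savez('w7.npz',a=a,K=K,T=T)"
```

```text
12.95 [ 0.57221911 -0.09411977  0.15278422] [ 0.18955466 -0.2345218   6.66473482] [-0.24408915  0.10117618 -0.02833493] jaw -16.70158221857772
green 184 [ 0.61107623 -0.0995285 ] ang -8.340038198167983 axis 170.35584284390964
red 176 [ 0.59460937 -0.10917534] ang -34.21738935069028 axis 152.49382983154126
```

Emit:
{"fn": "move_arm", "kwargs": {
  "series": [
    [0,0,0,0,0,6],
    [0,0,0,0,0,6],
    [0,0,0,0,0,5],
    [0,0,0,0,0,0],
    [0,0,0,0,0,0]
  ]
}}

```text
clock: 13.45
position: [0.5723, -0.0942, 0.1528]
ee_rot: [2.215, 2.227, 0.001]
force: [0.0, -0.6, 6.2]
width: 0.175
```

```bash
python3 -c "
from ptr import *
a,K,T=measure(fn='w8.png'); np.savez('w8.npz',a=a,K=K,T=T)"
```

```text
13.5 [ 0.57229632 -0.09417511  0.15281319] [-0.08457208  0.02903039  5.89721802] [-0.29762008  0.07501441 -0.06758456] jaw 0.2942279775967506
green 154 [ 0.61170145 -0.09924754] ang -7.81291929960224 axis 158.9273814927078
red 177 [ 0.59813796 -0.1020534 ] ang -17.52419647758809 axis 170.18172200455044
```

View pics/w8.png

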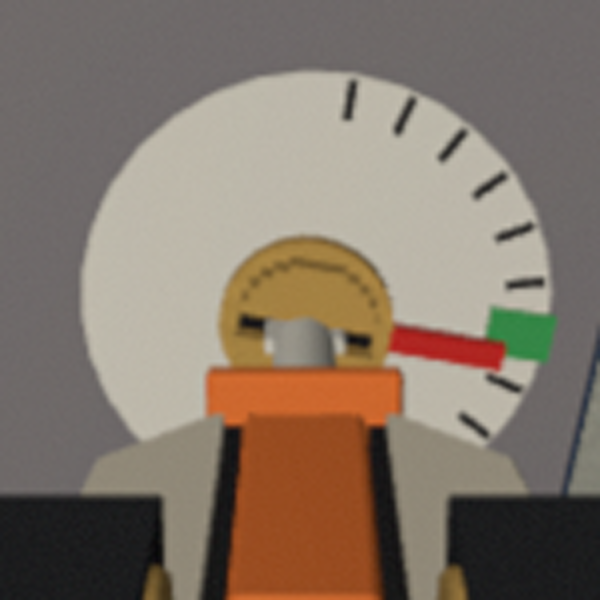

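Picture 10 shows the pointer (390,337)→(503,357) nearly at the green mark (522,335), with parallax because the pointer stands above the panel. I correct for its height.

```bash
python3 - <<'E'
from h import *
def get(n):
    d=np.load(n); a,K,T=d["a"],d["K"],d["T"]; h=hsv(a).astype(int); c=proj([.574,-.0935,.062],K,T)[0]; yy,xx=np.mgrid[:420,:560]
    roi=np.hypot(xx-c[0],yy-c[1])<np.linalg.norm(proj([.574,-.0475,.062],K,T)[0]-c)
    red=roi&((h[...,0]<4)|(h[...,0]>174))&(h[...,1]>150); g=roi&(h[...,0]>45)&(h[...,0]<85)&(h[...,1]>100)
    n_,l,st,_=cv2.connectedComponentsWithStats(red.astype(np.uint8)); red=l==1+st[1:,4].argmax()
    return np.argwhere(red)[:,::-1].astype(float),np.argwhere(g)[:,::-1].astype(float),K,T,a
for n in("w3.npz","w4.npz","w5.npz","w6.npz","w7.npz","w8.npz"):
    r,g,K,T,a=get(n); o=[]
    for z in(.060,.064,.068,.072):
        P=on_plane(r,K,T,z)[:,:2]; m=P.mean(0); w,v=np.linalg.eigh(np.cov(P.T)); d=v[:,1]; d=d*np.sign(d@(m-[.572,-.0936])); 
        off=np.cross(d,m-[.572,-.0936]); e=((P-m)@d); far=m+d*(e.max())
        o.append((z,round(off*1e3,2),round(np.degrees(np.arctan2(d[1],d[0])),1),far.round(4).tolist()))
    G=on_plane(g,K,T,.06)[:,:2]; print(n,len(r),"green",G.mean(0).round(4),cv2.minAreaRect((G*1e3).astype(np.float32))); [print("  ",x) for x in o]
# panel edges in w3
r,g,K,T,a=get("w3.npz"); C=on_plane(np.array([[206,77],[393,132],[346,257],[178,213]],float),K,T,.06)[:,:2]; print(C.round(4),[np.degrees(np.arctan2(*(q)[::-1])) for q in (C[1]-C[0],C[2]-C[3],C[0]-C[3],C[1]-C[2])])
E
```

```text
w3.npz 76 green [ 0.611  -0.0993] ((610.9837036132812, -99.24736785888672), (7.983914375305176, 11.255135536193848), 81.8597183227539)
   (0.06, np.float64(-1.66), np.float64(-77.8), [0.5778, -0.1284])
   (0.064, np.float64(-0.98), np.float64(-77.8), [0.5784, -0.1279])
   (0.068, np.float64(-0.3), np.float64(-77.8), [0.579, -0.1273])
   (0.072, np.float64(0.38), np.float64(-77.8), [0.5796, -0.1268])
w4.npz 120 green [ 0.6109 -0.0992] ((610.8468017578125, -99.26557922363281), (8.280573844909668, 11.47895336151123), 81.29553985595703)
   (0.06, np.float64(-4.1), np.float64(-77.6), [0.5757, -0.1295])
   (0.064, np.float64(-2.8), np.float64(-77.6), [0.5768, -0.1287])
   (0.068, np.float64(-1.5), np.float64(-77.6), [0.578, -0.1279])
   (0.072, np.float64(-0.21), np.float64(-77.6), [0.5791, -0.127])
w5.npz 147 green [ 0.6108 -0.0993] ((610.75390625, -99.29103088378906), (8.325559616088867, 11.457704544067383), 81.75653839111328)
   (0.06, np.float64(-5.51), np.float64(-75.2), [0.576, -0.1302])
   (0.064, np.float64(-4.13), np.float64(-75.2), [0.5772, -0.1293])
   (0.068, np.float64(-2.75),
[... 974 characters left out ...]
 -99.60515594482422), (8.356465339660645, 11.437479972839355), 82.7729263305664)
   (0.06, np.float64(-3.93), np.float64(-9.7), [0.6081, -0.1038])
   (0.064, np.float64(-2.48), np.float64(-9.7), [0.6075, -0.1022])
   (0.068, np.float64(-1.03), np.float64(-9.7), [0.6069, -0.1006])
   (0.072, np.float64(0.42), np.float64(-9.7), [0.6062, -0.099])
[[ 0.6399 -0.0078]
 [ 0.6126 -0.195 ]
 [ 0.4726 -0.1737]
 [ 0.5003  0.0134]] [np.float64(-98.30879659052566), np.float64(-98.42629355149413), np.float64(-8.638600477625435), np.float64(-8.62216365153469)]<stdin>:12: DeprecationWarning: Arrays of 2-dimensional vectors are deprecated. Use arrays of 3-dimensional vectors instead. (deprecated in NumPy 2.0)
```

Meter yaw is −8.5° and the pointer lies at −9.7°. I turn 1.2° more, back off inside the slack, and lift straight up.

Emit:
{"fn": "move_arm", "kwargs": {
  "series": [
    [0,0,0,0,0,1.2],
    [0,0,0,0,0,0],
    [0,0,0,0,0,-5],
    [0,0,0,0,0,0],
    [0,0,0.5,0,0,0],
    [0,0,0.7,0,0,0],
    [0,0,1,0,0,0],
    [0,0,2,0,0,0]
  ]
}}

```text
clock: 14.3
position: [0.5709, -0.0934, 0.1942]
ee_rot: [-2.286, -2.152, 0.003]
force: [0.6, 0.1, -0.6]
width: 0.174
```

Emit:
{"fn": "move_arm", "kwargs": {
  "series": [
    [-1,0,2,0,0,0],
    [-1,0,3,0,0,0],
    [0,0,1,0,0,0],
    [0,0,0,0,0,0],
    [0,0,0,0,0,0]
  ]
}}

```text
clock: 14.8
position: [0.552, -0.0934, 0.2539]
ee_rot: [-2.287, -2.153, 0.0]
force: [-0.6, -0.2, -0.7]
width: 0.167
```

```bash
python3 - <<'E'
from ptr import *
a,K,T=measure(); np.savez('w9.npz',a=a,K=K,T=T); save(a,"w9.png")
h=hsv(a).astype(int); c=proj([.574,-.0935,.062],K,T)[0]; yy,xx=np.mgrid[:420,:560]
red=(np.hypot(xx-c[0],yy-c[1])<60)&((h[...,0]<4)|(h[...,0]>174))&(h[...,1]>150)
n_,l,st,_=cv2.connectedComponentsWithStats(red.astype(np.uint8)); red=l==1+st[1:,4].argmax(); r=np.argwhere(red)[:,::-1].astype(float)
for z in(.068,.072,.076):
    P=on_plane(r,K,T,z)[:,:2]; m=P.mean(0); w,v=np.linalg.eigh(np.cov(P.T)); d=v[:,1]*np.sign(v[0,1]); print(z,len(r),np.degrees(np.arctan2(d[1],d[0])),m+d*((P-m)@d).max())
s=monitor.observe(); print("tip px",proj(s["position"]+[0,0,-.08],K,T),s["width"],np.round(s["joints"],2))
E
```

```text
14.85 [ 0.55174711 -0.09342581  0.25345781] [ 0.04159729  0.07189929 -1.59400557] [-0.06209543  0.05898468 -0.01338424] jaw -3.461955276231225
green 74 [ 0.61179672 -0.09914986] ang -7.656353807174867 axis 150.39256181922346
red 82 [ 0.59865421 -0.10134213] ang -15.7994970730059 axis 170.08841020541408
0.068 81 -10.061963533924372 [ 0.60690483 -0.10082593]
0.072 81 -10.061963533924388 [ 0.60628833 -0.09973062]
0.076 81 -10.061963533924375 [ 0.60567183 -0.0986353 ]
tip px [[281.5846146  226.20362207]] 0.1714463740236999 [-0.27  0.33  0.46  1.75 -0.16  1.1   0.18]
```

View pics/w9.png

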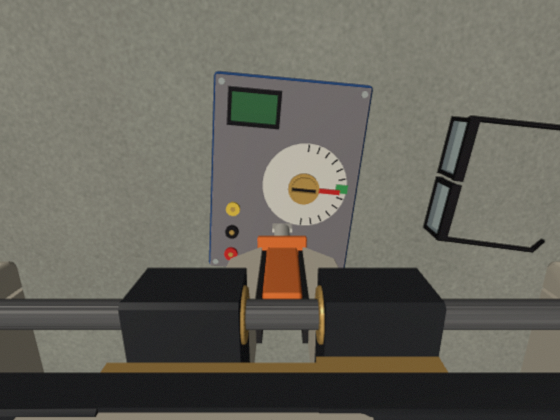

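Picture 11 shows the pointer over the green mark at (341,189) and the tool still held upright with its tip at (282,229). I return to the grasp pose above the holder.

Emit:
{"fn": "move_arm", "kwargs": {
  "series": [
    [0.36,3.69,0,0,0,5.5],
    [0.36,3.69,0,0,0,5.5],
    [0.36,3.69,0,0,0,5.5],
    [0.36,3.69,0,0,0,5.5],
    [0.36,3.69,0,0,0,5.5],
    [0.36,3.69,0,0,0,5.5],
    [0.36,3.69,0,0,0,5.5],
    [0.36,3.69,0,0,0,5.5]
  ]
}}

```text
clock: 15.65
position: [0.5804, 0.203, 0.2528]
ee_rot: [-1.308, -2.854, 0.003]
force: [0.9, -0.2, -0.3]
width: 0.178
```

Emit:
{"fn": "move_arm", "kwargs": {
  "series": [
    [0.36,3.69,0,0,0,5.5],
    [0.36,3.69,0,0,0,5.5],
    [0,0,-3,0,0,0],
    [0,0,-3,0,0,0],
    [0,0,-2,0,0,0],
    [0,0,0,0,0,0],
    [0,0,0,0,0,0]
  ]
}}

```text
clock: 16.35
position: [0.5878, 0.2751, 0.1738]
ee_rot: [-1.035, -2.965, 0.002]
force: [0.8, 0.5, -0.5]
width: 0.171
```

```bash
python3 - <<'E'
from h import *
a,K,T=cam("wrist"); s=monitor.observe(); Rm=R.from_rotvec(s["ee_rot"]).as_matrix()
print(s["clock"],s["position"],s["force"],"jaw",np.degrees(np.arctan2(Rm[1,1],Rm[0,1])),"z",Rm[:,2])
save(a,"w10.png"); np.savez("w10.npz",a=a,K=K,T=T)
print(proj([[.587,.2763,.056],s["position"]+[0,0,-.08]],K,T))
h=hsv(a).astype(int); D=(a.max(2)<75); q=proj([.587,.2763,.056],K,T)[0].astype(int); y,x=q[1],q[0]
m=np.zeros_like(D); m[y-25:y+25,x-25:x+25]=D[y-25:y+25,x-25:x+25]; print(m.sum())
if m.sum(): ys,xs=np.nonzero(m); print(xs.min(),xs.max(),ys.min(),ys.max())
save(a[y-60:y+60,x-70:x+70],"w10c.png",5)
E
```

```text
16.4 [0.58843567 0.27533815 0.17487068] [ 0.76046372  0.66781962 -0.0627836 ] jaw 51.50548419273386 z [ 1.84402923e-04  1.26411575e-04 -9.99999975e-01]
[[282.06559036 207.73156632]
 [282.24844143 227.21057685]]
0
```

Emit:
{"fn": "move_arm", "kwargs": {
  "series": [
    [0,0,-1.5,0,0,0],
    [0,0,-1.5,0,0,0],
    [0,0,-1,0,0,0],
    [0,0,-0.7,0,0,0],
    [0,0,0,0,0,0],
    [0,0,0,0,0,0]
  ]
}}

```text
clock: 17.0
position: [0.5882, 0.2753, 0.1278]
ee_rot: [1.035, 2.966, 0.0]
force: [-0.6, -0.1, -0.6]
width: 0.173
```

Emit:
{"fn": "move_arm", "kwargs": {
  "series": [
    [0,0,-0.8,0,0,0],
    [0,0,-0.8,0,0,0],
    [0,0,-0.8,0,0,0],
    [0,0,-0.8,0,0,0],
    [0,0,0,0,0,0],
    [0,0,0,0,0,0]
  ]
}}

```text
clock: 17.6
position: [0.5879, 0.2752, 0.0952]
ee_rot: [-1.035, -2.966, 0.001]
force: [-0.5, -0.1, 0.2]
width: 0.17
```

Tool is in freely, with 9 mm to go. I seat it gently.

Emit:
{"fn": "move_arm", "kwargs": {
  "series": [
    [0,0,-0.4,0,0,0],
    [0,0,-0.3,0,0,0],
    [0,0,-0.15,0,0,0],
    [0,0,0,0,0,0],
    [0,0,0,0,0,0]
  ]
}}

```text
clock: 18.1
position: [0.5881, 0.2752, 0.0871]
ee_rot: [1.035, 2.966, 0.0]
force: [-0.2, -0.7, -0.0]
width: 0.17
```

Emit:
{"fn": "move_arm", "kwargs": {
  "series": [
    [0,0,-0.1,0,0,0],
    [0,0,0,0,0,0],
    [0,0,0,0,0,0]
  ]
}}

```text
clock: 18.4
position: [0.5881, 0.2753, 0.0862]
ee_rot: [1.035, 2.966, 0.0]
force: [1.6, 1.0, 0.4]
width: 0.171
```

Emit:
{"fn": "move_arm", "kwargs": {
  "series": [
    [0,0,-0.05,0,0,0],
    [0,0,0,0,0,0],
    [0,0,0,0,0,0]
  ]
}}

```text
clock: 18.7
position: [0.5881, 0.2753, 0.0861]
ee_rot: [1.035, 2.966, 0.001]
force: [-1.9, -0.8, 4.3]
width: 0.174
```

Emit:
{"fn": "move_arm", "kwargs": {
  "series": [
    [0,0,0,0,0,0],
    [0,0,0,0,0,0],
    [0,0,0,0,0,0],
    [0,0,0,0,0,0],
    [0,0,0,0,0,0]
  ],
  "grip": 0.5
}}

```text
clock: 19.2
position: [0.588, 0.2752, 0.0854]
ee_rot: [-1.035, -2.966, 0.0]
force: [0.1, -0.1, -0.1]
width: 0.492
```

Emit:
{"fn": "move_arm", "kwargs": {
  "series": [
    [0,0,1,0,0,0],
    [0,0,2,0,0,0],
    [0,0,3,0,0,0],
    [0,0,4,0,0,0],
    [0,0,4,0,0,0],
    [0,0,2,0,0,0],
    [0,0,0,0,0,0],
    [0,0,0,0,0,0]
  ]
}}

```text
clock: 20.0
position: [0.5881, 0.2752, 0.2462]
ee_rot: [1.035, 2.965, 0.001]
force: [-0.6, -0.1, -0.5]
width: 0.496
```

```bash
python3 - <<'E'
from h import *
a,K,T=cam("wrist"); s=monitor.observe(); print(s["clock"],s["position"],s["force"],s["width"])
b,K2,T2=cam("top"); c,K3,T3=cam("scene"); b0=cv2.imread("pics/top0.png")[:,:,::-1]
for cn in("top","scene"):
    for t in ("jar","vial","beaker","goggles","meter"): print(cn,t,[[int(v) for v in o["rect"]] for o in outline_of(cn,t)][:1])
q=proj([.587,.2763,.08],K,T)[0].astype(int); y,x=q[1],q[0]
L=cv2.resize(a[y-50:y+50,x-50:x+50],(400,400),interpolation=2); u=proj([.58,-.094,.06],K2,T2)[0].astype(int); M=cv2.resize(b[u[1]-35:u[1]+35,u[0]-35:u[0]+35],(400,400),interpolation=2)
save(np.hstack([L,M]),"fin.png")
D=a.max(2)<70; p=proj([.5875,.276,.106],K,T)[0].astype(int); m=np.zeros_like(D); m[p[1]-13:p[1]+13,p[0]-14:p[0]+14]=D[p[1]-13:p[1]+13,p[0]-14:p[0]+14]
print("stripe at z.106",on_plane(centroid(m),K,T,.106),m.sum())
E
```

```text
20.05 [0.58761241 0.27504095 0.24515497] [-0.02363175 -0.01137645 -0.16092164] 0.5010803874088021
top jar [[199, 156, 26, 29]]
top vial []
top beaker [[393, 216, 32, 25]]
top goggles [[278, 127, 49, 55]]
top meter [[259, 205, 74, 64]]
scene jar [[294, 266, 29, 45]]
scene vial [[448, 224, 20, 28]]
scene beaker []
scene goggles [[153, 227, 77, 76]]
scene meter [[211, 153, 91, 83]]
stripe at z.106 [[0.58773979 0.2759222  0.106     ]] 32
```

View pics/fin.png

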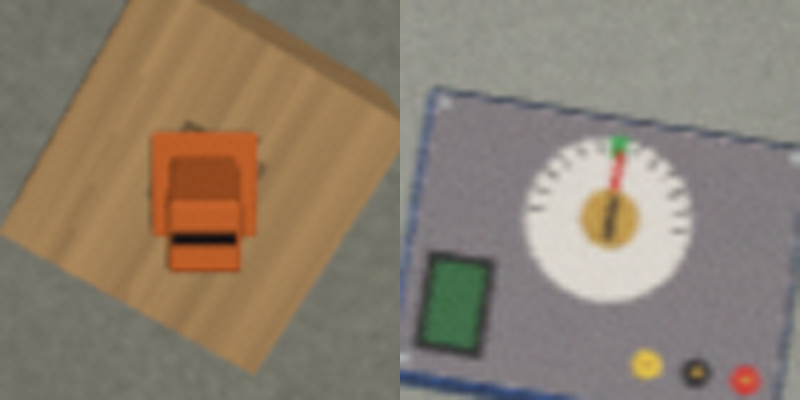

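The tool stands home in the holder (left half, flange at (205,185)), and the pointer tip meets the green mark (right half, (619,150)). The bystanders are where they were, so I hand in.

```bash
python3 -c "
from cell import workorder; print(workorder.sign_off())"
```

```text
the job is handed in; nothing more can be done
None
```

The job is done and handed in at about 20 s on the robot's clock. I took the orange tool out, seated its blade in the slot, and turned the screw about 68° counter-clockwise until the red pointer lay over the green mark. While turning, the screw was pressed in about 2.5–3.5 mm (5–7 N). I then put the tool back and let go.

- **Pointer:** in the last picture its tip lies over the green mark. Its measured direction was about −10°, against −8.5° to −9.4° for the meter's x axis depending on the measurement. That leaves it within about 2°, or 1 mm at the tip, and I did not correct it further.
- **Tool:** it went home with 4.3 N at the height where it was first gripped. The last picture shows it upright with its flange on the block, and the gripper is clear of it.
- **Jar, goggles and meter:** after the job the networks found these within a few pixels of where they started, apart from the goggles' outline in the top view. It grew about 16 pixels upward, while the scene view agreed.
- **Bottle and beaker:** the networks missed the bottle in the top view and the beaker in the scene view. Each was found in place in the other view.

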